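# Free the jammed plug-in unit

## Robot

A 7-joint arm with a two-finger parallel gripper is mounted at the origin on the work surface. World frame = base frame: x ahead of the robot, y to its left, z up, the work surface at z = 0. Lengths are in m, angles in rad, forces in N, time in s.
With the tool pointing down it reaches from about 0.4 to 0.85 m from the base axis. Payload 10.4 kg.
Tool frame: the origin (TCP) lies midway between the tips of the shut fingers; the grasp point (between the pads) lies 19 mm behind it (manip.hold_point_z is the distance from the TCP to the grasp point, in m); z points along the fingers, y is the line along which they close (so a half turn about z gives the same grasp; the last joint's range is limited). The gripper opens to 85 mm and grips with 20 to 120 N. Pads are 22 mm wide; open, the fingers measure 114 mm over their backs; the gripper's body (76 mm by 85 mm) begins 54 mm behind the grasp point. The pads swing forward as they close: fully open they stand 13 mm farther back than shut.
Start: joints at [-0.023, 0.332, -0.065, 1.46, 0.022, 1.35, -0.088], TCP at [0.625, 0, 0.231] pointing down, gripper open.
Joint ranges: [-2.6, 2.6], [-0.5, 2.12], [-1.47, 1.34], [0.16, 2.42], [-1.27, 4.41], [0.06, 2.06], [-2.6, 2.6]. Speed limits (rad/s): [2.22, 2.22, 2.79, 2.79, 3.14, 3.14, 3.14].

## Interface

Orientations are given as a unit quaternion [x, y, z, w].
In Python, from workcell import manip, eyes, job gives the robot as it stands.
- The arm moves only by the shell command python3 -m crank 'ROWS' [FORCE]. ROWS is JSON, a list that holds one entry, the list of rows, each a list of 7 numbers: the finger opening in cm, from 0 to 8.54, then the shift along the world's x, y, z in cm, then the turn, a rotation vector about the world's x, y, z in degrees. In form: [[[hand, x, y, z, ax, ay, az], ...]]. A call has 1 to 20 rows; each row shifts and turns the commanded pose from where the row before left it; what a row does not reach is not made up. A row lasts 1/8 s, in which the tool goes at most 62.5 mm and 10.7 degrees, less where a joint would pass 70% of its speed; a pose out of reach is approached as far as the arm can. A call with a gripper value outside its range is refused whole. The fingers move at their own pace and stop on an object; FORCE is the grip in N (left out, the last holds). Time passes only in rows, so rows that do not move let the fingers close. It gives the time, the measured TCP pose, the force, the opening and the grip force at its end, in the units of the state.
- manip.get_obs(): the state, without advancing time (a new reading comes with each control period).
- eyes.camera(name): name is "scene" or "side" or "wrist"; returns (picture, depth): 384x512x3 uint8, red, green, blue; 384x512 float32, m along the optical axis (not along the pixel's ray), 0 where there is no reading.
- eyes.camera_params(name): a dict with "fx", "fy", "cx", "cy" (pixels), "world_from_camera" (4x4, takes a point from camera to world coordinates); the wrist camera has in their place "hand_eye" (4x4, takes a point from camera to tool coordinates, whose origin is the TCP and whose axes are the flange's). Camera axes: x right, y down, z forward; pixel columns grow to the right and rows downward; lengths in m; the calibration is good to about 2 mm. A picture is of the moment at which its call begins: read the wrist's pose just before it. camera_params takes no time and is no camera call.
- job.hand_in(): hands the job in; it is judged then, once.
The state is a dict: "clock": time; "joint_pos": joint angles; "joint_velocities": joint speeds; "tau": joint torques, N m; "position": TCP position; "ee_rot": TCP orientation; "ft_force": force on the tool from outside, world axes, zero at the start; "torque": the same for the moment, N m; "grip_width": opening from 0.0 (shut) to 1.0 (fully open); "grasp_force": force on a finger pad.
Only numpy, scipy, OpenCV 4.12 (cv2) and the standard library are available. Lean on these libraries where they do the work, as an engineer would, in place of code of your own. Each camera call takes 0.05 s, during which the arm holds its last target. There are 200 camera calls.

## Task

On this radio-fair table one of the two grey supply units has gone crooked in its open aluminium case: one end hangs on the inner ledge, the other has dropped to the floor, and its corners catch under the turned-in rims. Take that unit by its handle, turn it level inside the case so that its corners come free, then lift it straight out and set it down gently, upright and let go, on the middle of the black rubber mat. Leave the other unit, which stands level in its own case, where it is.

Things in the scene. Friction and masses are not known exactly. Their poses are not given: they have to be found in the camera images.
- unit: The crooked supply unit: grey box 130 (x) x 80 (y) x 80 (z) mm, about 0.6 kg. Origin: centre of its underside, z to its roof. A rigid handle bar along x, 72 long, 12 thick (y), 14 tall, has its centre 110 mm above the origin; 23 mm gap between roof and bar, posts at x = +/-30. Starts in the case tilted 28 degrees about its y axis, +x end up, handle leaning to the case's -x end.
- case: Its open case, fixed. Origin: centre of underside, z up. Outside 165 (x) x 108 (y) mm, inside 157 x 100, floor 4 thick; side walls 80 high, end walls 132 (windowed). Rims atop both x ends turn 7 in, underside 128 up: opening 143. A ledge on the +x wall, 14 deep, top 60 up, holds up the unit's +x end. Level, centred, underside 66 above the case origin, the unit clears ledge and rims by 6.
- mat: Black rubber mat lying flat, fixed to the table, 200 (x) x 150 (y) x 4 mm thick, origin at the centre of its underside. The unit is to stand on it.
- other_unit: The second supply unit, same make and size as the first, standing level in an identical second case. Origin at the centre of its underside. Not to be disturbed.

How it is judged:
By the outcome, as a careful person would: the job done as asked, in the order asked, and still so for the second after the job is handed in, with the robot touching nothing.
It also fails if it takes over 51 s, if anything falls off the work surface, if the arm or the gripper's body presses on something with over 40 N, if the wrist force passes 120 N, or if a joint passes its speed limit or range.

## Working session

There is one attempt and no reset: what is moved stays moved. The work goes in short steps, Python scripts to look and compute and a shell command to move; the robot and the scene stay as the last step left them, time stands still between calls to the robot, and variables do not carry over. Pictures are saved under pics/ and viewed, at most 10 in all, crops included, and the job is handed in when it is done.

```bash
mkdir -p pics; ls; cat > h.py <<'E'
import numpy as np, cv2
from workcell import manip, eyes, job
from scipy.spatial.transform import Rotation as R
def cloud(name):
    o=manip.get_obs(); im,d=eyes.camera(name); p=eyes.camera_params(name)
    v,u=np.mgrid[:384,:512]
    c=np.stack([(u-p['cx'])/p['fx']*d,(v-p['cy'])/p['fy']*d,d,np.ones_like(d)],-1)
    if 'world_from_camera' in p: T=np.array(p['world_from_camera'])
    else:
        W=np.eye(4); W[:3,:3]=R.from_quat(o['ee_rot']).as_matrix(); W[:3,3]=o['position']; T=W@np.array(p['hand_eye'])
    w=(c@T.T)[...,:3]; w[d==0]=np.nan
    return im,w
E
python3 - <<'E'
from h import *
ims=[]
for n in ['scene','side']:
    im,w=cloud(n); np.save(n+'.npy',w); cv2.imwrite(f'{n}.png',im[...,::-1]); cv2.imwrite(f'pics/{n}.png',cv2.resize(im[...,::-1],(768,576)))
print(manip.get_obs(), manip.hold_point_z)
E
```

```text
pics
{'clock': 0.1, 'joint_pos': array([-0.02257999,  0.33277847, -0.06466745,  1.46087762,  0.02160335,
        1.34987795, -0.08851619]), 'joint_velocities': array([-0.00204807, -0.00019089, -0.00107205, -0.00146912,  0.00038079,
        0.00079326,  0.00023619]), 'tau': array([ 9.25707973e-04, -6.26745987e+01,  4.87730233e-02, -3.92438293e+01,
        1.62844139e-02,  6.89412060e-03, -5.92459219e-05]), 'position': array([ 6.24663589e-01, -3.61138024e-05,  2.30604579e-01]), 'ee_rot': array([ 7.07123115e-01,  7.07090172e-01, -4.64895917e-04, -4.14854462e-04]), 'ft_force': array([ 0.08453536,  0.15259784, -0.73893991]), 'torque': array([ 0.04758367, -0.0072063 , -0.03335979]), 'grasp_force': 0.0, 'grip_width': 1.0006771219458972} 0.0187
```

View pics/scene.png

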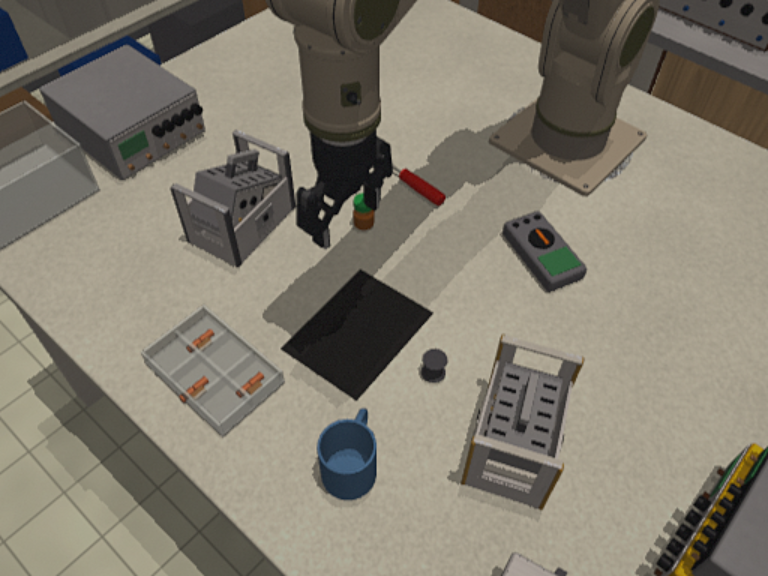

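View pics/side.png

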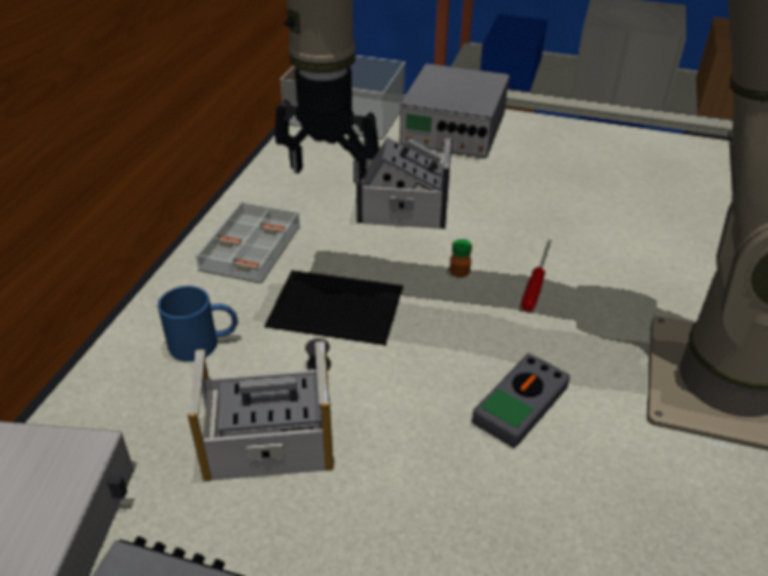

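The scene picture shows the crooked unit in the case at about (235,200), its handle near (242,160), the mat at (357,333) and the other unit at (522,420). In the side picture the crooked unit is at (405,180), with its high end on the left, and the mat is at (335,305).

```bash
python3 - <<'E'
from h import *
s=1/1.5
for n,box in [('scene',(160,120,310,275)),('side',(345,120,465,235))]:
    im=cv2.imread(n+'.png'); w=np.load(n+'.npy')
    x0,y0,x1,y1=[int(a*s) for a in box]
    W=w[y0:y1,x0:x1].reshape(-1,3); W=W[np.isfinite(W).all(1)]
    c=np.nanmedian(W[W[:,2]>.03],0); W=W[np.linalg.norm(W[:,:2]-c[:2],axis=1)<.2]
    print(n,c)
    for lo,hi in [(.04,.07),(.07,.1),(.1,.122),(.122,.14),(.14,.2)]:
        q=W[(W[:,2]>lo)&(W[:,2]<hi)]
        if len(q)>10: print(lo,len(q),cv2.minAreaRect(q[:,:2].astype(np.float32)),q.mean(0).round(3),q[:,2].max())
    # mat
    g=im.max(2)<45; z=w[...,2]
    m=(g&(abs(z)<.012)).astype(np.uint8)
    k,l,st,ce=cv2.connectedComponentsWithStats(m)
    i=1+np.argmax(st[1:,4]); q=w[l==i]
    print('mat',st[i],cv2.minAreaRect(q[:,:2].astype(np.float32)),q.mean(0))
    np_crop=cv2.resize(im[y0-6:y1+6,x0-6:x1+6],None,fx=5,fy=5,interpolation=cv2.INTER_CUBIC); cv2.imwrite(n+'_c.png',np_crop); print(x0-6,y0-6,np_crop.shape)
a,b=cv2.imread('scene_c.png'),cv2.imread('side_c.png')
h=min(len(a),len(b)); 
a=cv2.resize(a,(400,int(a.shape[0]*400/a.shape[1])));b=cv2.resize(b,(400,int(b.shape[0]*400/b.shape[1])));H=max(len(a),len(b))
o=np.zeros((H,800,3),np.uint8);o[:len(a),:400]=a;o[:len(b),400:]=b;cv2.imwrite('pics/crops.png',o)
E
```

```text
scene [ 0.61160261 -0.27556784  0.09483107]
0.04 721 ((0.5895189046859741, -0.2963271737098694), (0.17629720270633698, 0.11329977214336395), 8.825114250183105) [ 0.61  -0.264  0.057] 0.06994493411015767
0.07 1077 ((0.5901420712471008, -0.2997269034385681), (0.17031054198741913, 0.11390946060419083), 10.833000183105469) [ 0.595 -0.279  0.084] 0.09998139157272112
0.1 769 ((0.5899122357368469, -0.2996833324432373), (0.17107118666172028, 0.11295337229967117), 11.254975318908691) [ 0.599 -0.29   0.112] 0.12199824344631649
0.122 876 ((0.5897890329360962, -0.3002987504005432), (0.16986659169197083, 0.11407995969057083), 11.297903060913086) [ 0.604 -0.295  0.13 ] 0.1399790676593553
0.14 67 ((0.5734051465988159, -0.30316323041915894), (0.03539390489459038, 0.013005584478378296), 7.067104339599609) [ 0.578 -0.301  0.147] 0.1559303069701583
mat [ 188  180  100   87 4332] ((0.6188334226608276, 0.009909011423587799), (0.2006237655878067, 0.14952103793621063), 5.201186656951904) [0.62410163 0.01258    0.00486601]
100 74 (575, 560, 3)
side [ 0.57566268 -0.26082406  0.08525637]
0.04 619 ((0.58666896
[... 268 characters left out ...]
  0.083] 0.09996042705431873
0.1 476 ((0.5735007524490356, -0.29981207847595215), (0.13927647471427917, 0.11542091518640518), 11.324333190917969) [ 0.582 -0.286  0.111] 0.12199934596497775
0.122 335 ((0.5877395272254944, -0.29724031686782837), (0.165676087141037, 0.11762087792158127), 11.521805763244629) [ 0.572 -0.3    0.128] 0.139955640344662
0.14 33 ((0.5758174061775208, -0.3042307496070862), (0.02642097696661949, 0.01797717809677124), 29.810970306396484) [ 0.577 -0.301  0.144] 0.15148433222858726
mat [ 177  181   91   48 3063] ((0.6165789365768433, 0.009098276495933533), (0.19699107110500336, 0.15299955010414124), 5.199202537536621) [0.61497918 0.01309221 0.00086603]
224 74 (440, 460, 3)
```

View pics/crops.png

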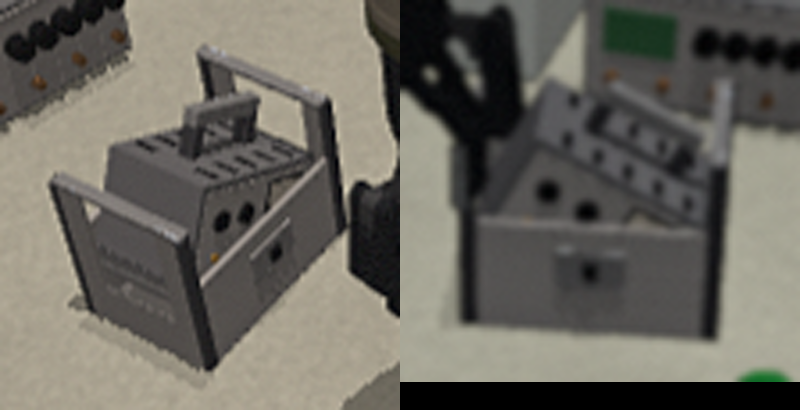

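The crops show the roof high at the far end (scene crop, about (115,150)) and sloping down towards the robot. So the case's +x axis points to world +x at a yaw of about 11.2°, with the case centre at (0.589, -0.300). The measured bar top of 0.155 m matches the geometry. The mat is at (0.6175, 0.0095) with a yaw of 5.2°. Next I move above the handle and turn the hand.

```bash
python3 -m crank '[[[8.5,-0.9,-3.1,0,0,0,-8],[8.5,-0.9,-3.1,0,0,0,-8],[8.5,-0.9,-3.1,0,0,0,-8],[8.5,-0.9,-3.1,0,0,0,-8],[8.5,-0.9,-3.1,0,0,0,-8],[8.5,-0.9,-3.1,0,0,0,-8],[8.5,-0.9,-3.1,0,0,0,-8],[8.5,-0.9,-3.1,0,0,0,-8],[8.5,-1,-3.1,0,0,0,-8],[8.5,-1.2,-3.2,0,0,0,-6.8],[8.5,0,0,0,1.36,-6.87,0],[8.5,0,0,0,1.36,-6.87,0],[8.5,0,0,0,1.36,-6.87,0],[8.5,0,0,0,1.36,-6.87,0],[8.5,0,0,0,0,0,0],[8.5,0,0,0,0,0,0]]]' 80
cat > err.py <<'E'
from h import *
o=manip.get_obs(); M=R.from_quat(o['ee_rot']).as_matrix()
print('t',o['clock'],'pos',o['position'].round(4),'y',M[:,1].round(3),'z',M[:,2].round(3),'F',o['ft_force'].round(1),'j',o['joint_pos'].round(2))
E
python3 - <<'E'
import err
from h import *
im,w=cloud('wrist'); np.save('wrist.npy',w); cv2.imwrite('pics/w1.png',im[...,::-1])
E
```

```text
clock: 2.1
position: [0.5315, -0.3105, 0.2315]
ee_rot: [0.966, 0.095, 0.24, -0.024]
ft_force: [2.1, 0.1, -0.6]
grip_width: 0.994
grasp_force: 0.0
t 2.1 pos [ 0.5315 -0.3105  0.2315] y [ 0.195 -0.981 -0.   ] z [ 0.459  0.091 -0.884] F [ 2.1  0.1 -0.6] j [ 0.4   0.09  0.26  1.84 -0.49  0.94 -0.48]
```

View pics/w1.png

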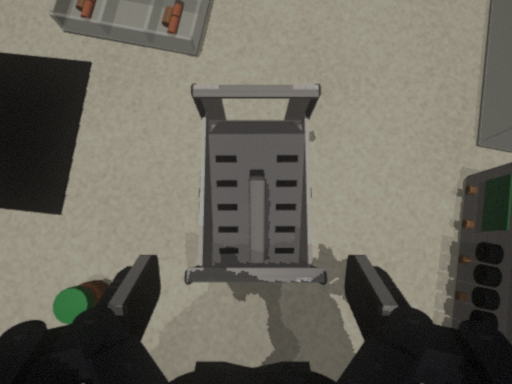

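The wrist picture shows the bar running from (257,175) to (257,262) and the case rims at rows 91 and 275. The bar is square to the fingers and lies near their mid column. I'll measure it now.

```bash
python3 - <<'E'
from h import *
w=np.load('wrist.npy')
for (r,c) in [(180,257),(200,257),(220,257),(240,257),(255,257),(91,255),(275,255),(200,225),(200,290)]:
    print(r,c,np.nanmedian(w[r-2:r+3,c-2:c+3].reshape(-1,3),0).round(4))
# bar lateral midline from step in depth along rows
ex=np.array([.981,.194]);ey=np.array([-.194,.981]);C=np.array([.589,-.300])
for r in (190,205,220,235,250):
    q=w[r,205:310]; zz=q[:,2]; b=q[zz>np.nanmedian(zz)+.015]
    if len(b): print(r,len(b),'case xy',((b[:,:2]-C)@np.c_[ex,ey]).mean(0).round(4), 'z',b[:,2].mean().round(4), 'yr',np.ptp((b[:,:2]-C)@ey).round(4))
q=w[80:290,180:330].reshape(-1,3); q=q[(q[:,2]>.126)&(q[:,2]<.136)]
for f in (q[(q[:,:2]-C)@ex>.066],q[(q[:,:2]-C)@ex<-.066]): 
    print('rim',((f[:,:2]-C)@np.c_[ex,ey]).min(0).round(4),((f[:,:2]-C)@np.c_[ex,ey]).max(0).round(4),cv2.minAreaRect(f[:,:2].astype(np.float32)))
E
```

```text
180 257 [ 0.5851 -0.3034  0.1527]
200 257 [ 0.5709 -0.3063  0.1472]
220 257 [ 0.5565 -0.3092  0.1394]
240 257 [ 0.5413 -0.3123  0.1311]
255 257 [ 0.5295 -0.3147  0.1246]
91 255 [ 0.6651 -0.2862  0.1322]
275 255 [ 0.5144 -0.316   0.1322]
200 225 [ 0.5704 -0.278   0.1081]
200 290 [ 0.5816 -0.3344  0.1076]
190 14 case xy [-0.0119 -0.0025] z 0.1512 yr 0.0107
205 15 case xy [-0.0226 -0.0027] z 0.1451 yr 0.0108
220 15 case xy [-0.0338 -0.0027] z 0.139 yr 0.011
235 15 case xy [-0.0453 -0.0028] z 0.1333 yr 0.0112
250 15 case xy [-0.0572 -0.0029] z 0.1269 yr 0.0114
rim [ 0.0715 -0.0576] [0.0845 0.0542] ((0.6658270955085754, -0.28650951385498047), (0.01304542738944292, 0.11180008947849274), 11.185073852539062)
rim [-0.0836 -0.0574] [-0.0708  0.0543] ((0.5135047435760498, -0.31649941205978394), (0.01274156104773283, 0.11169012635946274), 11.23517894744873)
```

```bash
python3 -m crank '[[[8.5,0,-0.35,-2.5,0,0,0],[8.5,0,0,-3,0,0,0],[8.5,0.8,0.16,-1.55,0,0,0],[8.5,0.8,0.16,-1.55,0,0,0],[8.5,0.8,0.16,-1.55,0,0,0],[8.5,0.8,0.16,-1.55,0,0,0],[8.5,0,0,0,0,0,0],[8.5,0,0,0,0,0,0]]]' 80; python3 - <<'E'
import err
from h import *
im,w=cloud('side'); cv2.imwrite('pics/s2.png',cv2.resize(im[60:190,200:340,::-1],None,fx=4,fy=4))
E
```

```text
clock: 3.15
position: [0.5631, -0.3085, 0.1147]
ee_rot: [0.966, 0.095, 0.241, -0.023]
ft_force: [0.8, 0.3, 0.7]
grip_width: 0.996
grasp_force: 0.0
t 3.15 pos [ 0.5631 -0.3085  0.1147] y [ 0.194 -0.981  0.   ] z [ 0.461  0.091 -0.883] F [0.8 0.3 0.7] j [ 0.41  0.27  0.23  1.9  -0.64  0.73 -0.32]
```

View pics/s2.png

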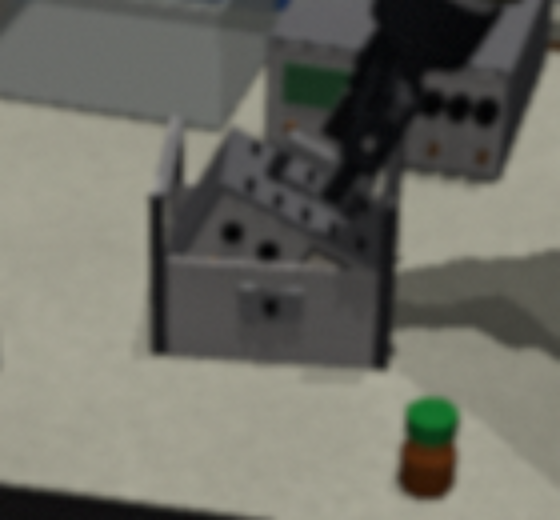

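The finger (about (345,180)) stands beside the lower half of the bar, at the same tilt as the unit. Now I close.

```bash
python3 -m crank '[[[5,0,0.1,0,0,0,0],[2.5,0,0,0,0,0,0],[1.6,0,0,0,0,0,0],[1.4,0,0,0,0,0,0],[0.8,0,0,0,0,0,0],[0.5,0,0,0,0,0,0],[0.5,0,0,0,0,0,0],[0.5,0,0,0,0,0,0]]]' 90; python3 err.py
```

```text
clock: 4.2
position: [0.563, -0.3074, 0.1146]
ee_rot: [0.966, 0.095, 0.241, -0.023]
ft_force: [-2.5, -0.9, 3.6]
grip_width: 0.123
grasp_force: 88.1
t 4.2 pos [ 0.563  -0.3074  0.1146] y [ 0.194 -0.981  0.001] z [ 0.461  0.091 -0.883] F [-2.5 -0.9  3.6] j [ 0.41  0.27  0.22  1.9  -0.64  0.73 -0.32]
```

```bash
python3 -m crank '[[[0.5,0,0,0.15,0,0,0],[0.5,0.1,0.02,0.15,0,0,0],[0.5,0.1,0.02,0.2,0,0,0],[0.5,0,0,0,0,0,0],[0.5,0,0,0,0,0,0]]]' 90; python3 err.py
```

```text
clock: 4.82
position: [0.5649, -0.3065, 0.1191]
ee_rot: [0.966, 0.095, 0.241, -0.024]
ft_force: [-0.6, 0.1, -6.3]
grip_width: 0.12
grasp_force: 87.6
t 4.825 pos [ 0.5649 -0.3065  0.1191] y [ 0.194 -0.981 -0.   ] z [ 0.46   0.091 -0.883] F [-0.6  0.1 -6.3] j [ 0.41  0.27  0.23  1.9  -0.63  0.73 -0.34]
```

The wrist carries the full weight (6.3 N) with no side force, so the unit is free. Now I turn it level in stages.

```bash
python3 -m crank '[[[0.5,0.17,0.03,0.35,-0.39,1.96,0],[0.5,0.17,0.04,0.34,-0.39,1.96,0],[0.5,0.19,0.04,0.33,-0.39,1.96,0],[0.5,0.19,0.04,0.33,-0.39,1.96,0],[0.5,0.26,0.05,0.4,-0.48,2.45,0],[0.5,0.26,0.05,0.38,-0.49,2.46,0],[0.5,0,0,0,0,0,0],[0.5,0,0,0,0,0,0]]]' 90; python3 err.py
```

```text
clock: 5.82
position: [0.577, -0.3042, 0.1402]
ee_rot: [0.987, 0.097, 0.13, -0.013]
ft_force: [-0.6, -0.5, -6.7]
grip_width: 0.124
grasp_force: 87.7
t 5.825 pos [ 0.577  -0.3042  0.1402] y [ 0.194 -0.981 -0.   ] z [ 0.254  0.051 -0.966] F [-0.6 -0.5 -6.7] j [ 0.25  0.33  0.3   1.71 -0.33  0.94 -0.67]
```

```bash
python3 -m crank '[[[0.5,0.23,0.05,0.36,-0.48,2.45,0],[0.5,0.22,0.04,0.36,-0.49,2.46,0],[0.5,0.21,0.04,0.34,-0.48,2.45,0],[0.5,0.2,0.04,0.33,-0.49,2.46,0],[0.5,0.14,0.03,0.3,-0.48,2.45,0],[0.5,0.13,0.02,0.3,-0.49,2.46,0],[0.5,0,0,0,0,0,0],[0.5,0,0,0,0,0,0],[0.5,0,0,0,0,0,0]]]' 90; python3 - <<'E'
import err
from h import *
im,w=cloud('side'); im2,w2=cloud('scene')
a=cv2.resize(im[60:190,200:340],(400,371)); b=cv2.resize(im2[60:190,100:240],(400,371))
cv2.imwrite('pics/s3.png',np.hstack([a,b])[...,::-1])
E
```

```text
clock: 6.95
position: [0.5882, -0.3024, 0.1605]
ee_rot: [0.995, 0.097, 0.0, -0.0]
ft_force: [0.1, 0.6, -6.1]
grip_width: 0.12
grasp_force: 87.8
t 6.95 pos [ 0.5882 -0.3024  0.1605] y [ 0.193 -0.981 -0.   ] z [ 0.001  0.    -1.   ] F [ 0.1  0.6 -6.1] j [ 0.15  0.47  0.34  1.46 -0.16  1.24 -0.86]
```

View pics/s3.png

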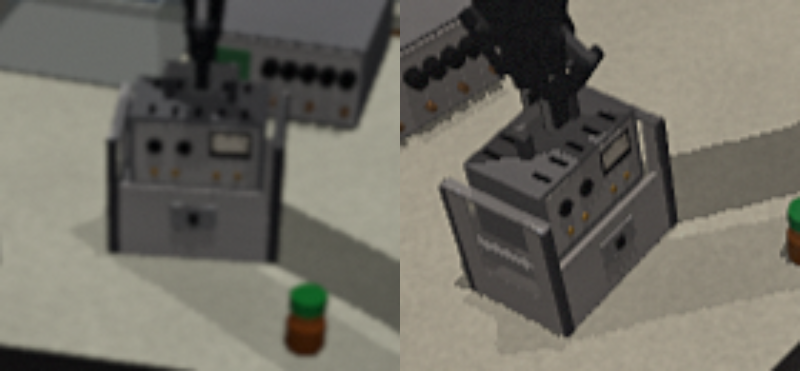

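Both views show the unit level in the case and clear of both rims. The force is the weight alone. I lift it straight up and carry it over the mat.

```bash
python3 -m crank '[[[0.5,0,0,0.5,0,0,0],[0.5,0,0,1,0,0,0],[0.5,0,0,1,0,0,0],[0.5,0,0,1.2,0,0,0],[0.5,0,0,1.2,0,0,0],[0.5,0,0,1.2,0,0,0],[0.5,0,0,1.2,0,0,0],[0.5,0,0,1.2,0,0,0],[0.5,0,0,1,0,0,0],[0.5,0,0,0.5,0,0,0],[0.5,0,0,0,0,0,0]]]' 90; python3 err.py
python3 -m crank '[[[0.5,0.1,1,0,0,0,0],[0.5,0.2,2,0,0,0,-0.5],[0.5,0.2,2.4,0,0,0,-0.5],[0.5,0.3,2.4,0,0,0,-0.5],[0.5,0.3,2.4,0,0,0,-0.5],[0.5,0.3,2.4,0,0,0,-0.5],[0.5,0.3,2.4,0,0,0,-0.5],[0.5,0.3,2.4,0,0,0,-0.5],[0.5,0.3,2.4,0,0,0,-0.5],[0.5,0.2,2.4,0,0,0,-0.5],[0.5,0.2,2.4,0,0,0,-0.5],[0.5,0.1,2.4,0,0,0,-0.5],[0.5,0.1,2,0,0,0,-0.5],[0.5,0,1.5,0,0,0,0],[0.5,0,0.9,0,0,0,0],[0.5,0,0.2,0,0,0,0],[0.5,0,0,0,0,0,0],[0.5,0,0,0,0,0,0]]]' 90; python3 err.py
```

```text
clock: 8.43
position: [0.5888, -0.302, 0.2607]
ee_rot: [0.995, 0.098, 0.0, 0.0]
ft_force: [0.4, 0.1, -6.2]
grip_width: 0.122
grasp_force: 87.9
t 8.425 pos [ 0.5888 -0.302   0.2607] y [ 0.194 -0.981  0.   ] z [ 0. -0. -1.] F [ 0.4  0.1 -6.2] j [ 0.15  0.41  0.36  1.33 -0.14  1.43 -0.87]
clock: 10.68
position: [0.6177, 0.0131, 0.2606]
ee_rot: [0.999, 0.045, 0.0, 0.0]
ft_force: [0.7, -0.9, -4.9]
grip_width: 0.119
grasp_force: 87.9
t 10.675 pos [0.6177 0.0131 0.2606] y [ 0.089 -0.996  0.   ] z [ 0. -0. -1.] F [ 0.7 -0.9 -4.9] j [-0.28  0.3   0.23  1.45 -0.07  1.4  -1.53]
```

```bash
python3 -m crank '[[[0.5,0,-0.2,-0.5,0,0,0],[0.5,0,-0.16,-1,0,0,0],[0.5,0,0,-1.5,0,0,0],[0.5,0,0,-1.6,0,0,0],[0.5,0,0,-1.6,0,0,0],[0.5,0,0,-1.6,0,0,0],[0.5,0,0,-1.6,0,0,0],[0.5,0,0,-1.6,0,0,0],[0.5,0,0,-1.5,0,0,0],[0.5,0,0,-1.2,0,0,0],[0.5,0,0,-0.8,0,0,0],[0.5,0,0,-0.5,0,0,0],[0.5,0,0,0,0,0,0],[0.5,0,0,0,0,0,0]]]' 90; python3 - <<'E'
import err
from h import *
im,w=cloud('side')
cv2.imwrite('pics/s4.png',cv2.resize(im[110:250,160:300,::-1],None,fx=4,fy=4,interpolation=cv2.INTER_CUBIC))
E
```

```text
clock: 12.42
position: [0.6181, 0.0104, 0.1111]
ee_rot: [0.999, 0.045, 0.0, 0.0]
ft_force: [-0.2, 1.2, -5.5]
grip_width: 0.116
grasp_force: 87.8
t 12.425 pos [0.6181 0.0104 0.1111] y [ 0.091 -0.996  0.   ] z [ 0.001  0.    -1.   ] F [-0.2  1.2 -5.5] j [-0.26  0.41  0.21  1.63 -0.09  1.11 -1.5 ]
```

View pics/s4.png

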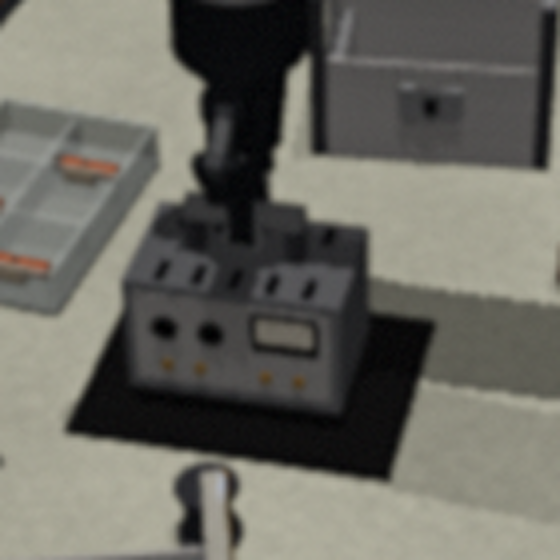

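The unit hangs level just above the mat, with its lower edge at about (240,395) and the mat showing on all sides. I lower the rest of the way slowly.

```bash
python3 -m crank '[[[0.5,0,0,-0.4,0,0,0],[0.5,0,0,-0.4,0,0,0],[0.5,0,0,-0.3,0,0,0],[0.5,0,0,-0.2,0,0,0],[0.5,0,0,0,0,0,0]]]' 90
python3 -m crank '[[[0.5,0,0,-0.05,0,0,0],[0.5,0,0,-0.05,0,0,0],[0.5,0,0,-0.05,0,0,0],[0.5,0,0,-0.05,0,0,0],[0.5,0,0,0,0,0,0]]]' 90
```

```text
clock: 13.1
position: [0.6176, 0.0104, 0.0973]
ee_rot: [0.999, 0.045, -0.0, 0.0]
ft_force: [0.2, -0.5, -5.5]
grip_width: 0.123
grasp_force: 87.8
clock: 13.72
position: [0.6178, 0.0102, 0.096]
ee_rot: [0.999, 0.045, 0.0, 0.0]
ft_force: [-2.6, -1.6, 1.2]
grip_width: 0.118
grasp_force: 88.8
```

The mat now carries the weight, so I release and back off upwards.

```bash
python3 -m crank '[[[1.4,0,0,0,0,0,0],[2,0,0,0,0,0,0],[3,0,0,0,0,0,0],[4.5,0,0,0,0,0,0],[6,0,0,0,0,0,0],[6,0,0,0,0,0,0]]]' 20; python3 -m crank '[[[6,0,0,0.5,0,0,0],[6,0,0,1,0,0,0],[6,0,0,2,0,0,0],[6,0,0,2,0,0,0],[6,0,0,2,0,0,0],[6,0,0,2,0,0,0],[6,0,0,2,0,0,0],[6,0,0,1,0,0,0],[6,0,0,0,0,0,0],[6,0,0,0,0,0,0]]]'; python3 - <<'E'
import err
from h import *
im,w=cloud('scene'); 
q=w[140:290,150:320].reshape(-1,3); q=q[(abs(q[:,2]-.084)<.005)&(np.linalg.norm(q[:,:2]-[.6175,.01],axis=1)<.12)]
print(len(q),cv2.minAreaRect(q[:,:2].astype(np.float32)),np.median(q[:,2]))
cv2.imwrite('pics/e.png',cv2.resize(im[...,::-1],(768,576)))
E
```

```text
clock: 14.48
position: [0.6177, 0.0104, 0.0955]
ee_rot: [0.999, 0.045, 0.0, 0.0]
ft_force: [0.4, -0.7, -0.5]
grip_width: 0.701
grasp_force: 0.0
clock: 15.72
position: [0.6173, 0.0105, 0.2197]
ee_rot: [0.999, 0.045, -0.001, 0.0]
ft_force: [0.2, -0.1, 0.2]
grip_width: 0.701
grasp_force: 0.0
t 15.725 pos [0.6173 0.0105 0.2197] y [ 0.091 -0.996  0.   ] z [-0.001 -0.    -1.   ] F [ 0.2 -0.1  0.2] j [-0.27  0.32  0.23  1.51 -0.07  1.32 -1.52]
1498 ((0.6196243166923523, 0.011322751641273499), (0.13364993035793304, 0.08262128382921219), 5.234455585479736) 0.08476597899381416
```

View pics/e.png

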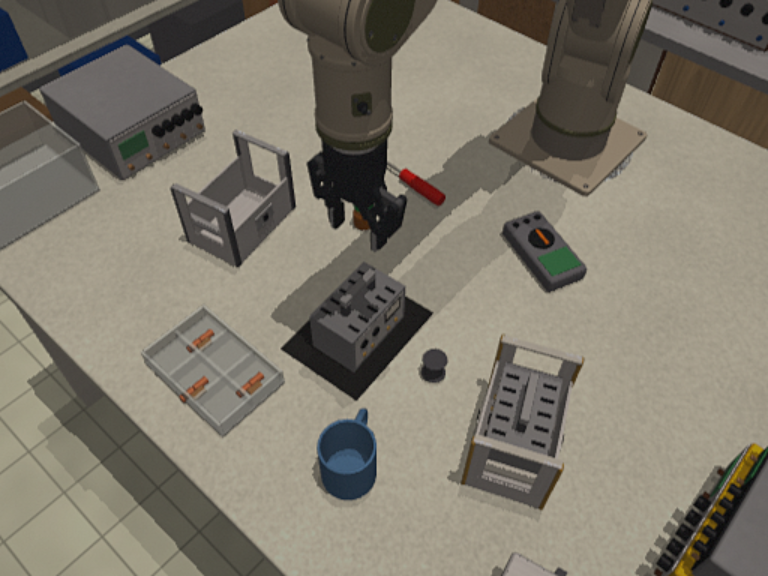

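The unit stands upright on the middle of the mat at (357,315), about 1 mm from centre. The case at (235,200) is empty, the other unit at (522,420) is undisturbed, and the gripper is clear.

```bash
python3 -c "from workcell import job; print(job.hand_in())"
```

```text
the job is handed in; nothing more can be done
None
```

The crooked unit was turned level in its case, lifted straight out, and set down upright and released on the middle of the mat; the other unit was not touched, and I handed the job in at about 16 s of the 51 s allowed.

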